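# Strip the bend fixture and put its parts away

## Robot

A 7-joint arm with a two-finger parallel gripper is mounted at the origin on the work surface. World frame = base frame: x ahead of the robot, y to its left, z up, the work surface at z = 0. Lengths are in m, angles in rad, forces in N, time in s.
With the tool pointing down it reaches from about 0.425 to 0.975 m from the base axis. Payload 16.7 kg.
Tool frame: the origin (TCP) lies at the very end of the fingers, on their centre line; the grasp point (between the pads) lies 19 mm behind it; z points along the fingers, y is the line along which they close (so a half turn about z gives the same grasp; the last joint's range is limited). The gripper opens to 85 mm and grips with 20 to 120 N. Pads are 22 mm wide; open, the fingers measure 114 mm over their backs; the gripper's body (76 mm by 85 mm) begins 54 mm behind the grasp point. The pads swing forward as they close: fully open they stand 13 mm farther back than shut.
Start: joints at [1.04, 0.426, 0.074, 1.606, -0.034, 1.111, -0.067], TCP at [0.251, -0.627, 0.231] pointing down, gripper open.
Joint ranges: [-2.85, 2.85], [-0.5, 2.14], [-1.23, 1.37], [0.21, 2.46], [-1.02, 4.16], [0.16, 2.05], [-2.73, 2.73]. Speed limits (rad/s): [1.89, 1.89, 2.39, 2.39, 3.01, 3.01, 3.01].

## Interface

Orientations are given as a unit quaternion [x, y, z, w].
In Python, from plant import * gives the robot as it stands.
- The arm moves only by the shell command python3 -m jog 'ROWS' [FORCE]. ROWS is a JSON list of rows, 1 to 8 of them, each an object with the fields aperture (the opening from 0.0 (shut) to 1.0 (fully open)), x, y, z (the shift in parts of the range, where 1.0 means 100 cm), yaw (a turn about the tool's z in a scale on which 1.0 is 2 pi rad); a field left out counts as zero (the opening has to be given); each row shifts and turns the commanded pose from where the row before left it, along the tool's axes as they then stand; what a row does not reach is not made up. A row lasts 1/10 s, in which the tool goes at most 0.05 m and 0.15 rad, less where a joint would pass 70% of its speed; a pose out of reach is approached as far as the arm can. The fingers move at their own pace and stop on an object; FORCE is the grip in N (left out, the last holds). Time passes only in rows, so rows that do not move let the fingers close. It prints the time, the measured TCP pose, the force, the opening and the grip force at its end. No shift or turn number may pass 1 either way. Input that does not fit is refused with a message, and nothing moves.
- state(): the state, without advancing time (a new reading comes with each control period).
- camera(name): name is "side" or "top"; returns a dict with "color" (420x560x3 uint8, red, green, blue), "depth" (420x560 float32, m along the optical axis (not along the pixel's ray), 0 where there is no reading), "camera_matrix" (3x3 intrinsics, pixels), "cam_to_world" (4x4, takes a point from camera to world coordinates). Camera axes: x right, y up, looking along -z (the intrinsics and any distortion apply to the point x, -y, -z); pixel columns grow to the right and rows downward; lengths in m; the calibration is good to about 2 mm. A picture is of the moment at which its call begins.
- finish_job(): hands the job in; it is judged then, once.
The state is a dict: "time": time; "qpos": joint angles; "qvel": joint speeds; "joint_efforts": joint torques, N m; "eef_pos": TCP position; "tool_rot": TCP orientation; "ft_force": force on the tool from outside, world axes, zero at the start; "ft_torque": the same for the moment, N m; "gripper_width": opening from 0.0 (shut) to 1.0 (fully open); "grip_force": force on a finger pad.
Only numpy, scipy, OpenCV 4.12 (cv2) and the standard library are available. Lean on these libraries where they do the work, as an engineer would, in place of code of your own. Each camera call takes 0.05 s, during which the arm holds its last target. There are 200 camera calls.

## Task

Strip the three-point bend fixture on the load cell from the top down and put every part away in its own place, lying flat and square in it: first the green specimen bar into the grooves of the white specimen rack, then the two roller supports into the oak nests lined in their own colours (blue band to blue, yellow band to yellow, either one first), and last the aluminium bed into the grey tray. Set the parts down, do not drop them, and neither lean on the load cell with the gripper nor knock the dial gauge.

Things in the scene. Friction and masses are not known exactly. Their poses are not given: they have to be found in the camera images.
- specimen: green test bar 150 x 24 x 10 mm, 68 g, a thin white line round its middle; lies loose across the two rollers of the supports, which stand 104 mm apart, its underside 96 mm above the bench (36 mm above the bed's top), clear space under its middle between the supports. Origin: centre of the underside; x along its 150 mm length, z up.
- support_blue: roller support, black steel block with a blue band, about 280 g: foot 30 (x) x 56 mm (y), sides upright to 22 mm, then 16 mm wide (x) to 30 mm, a 10 mm bright roller along y on top (36 mm high in all). Stands loose on the bed, 52 mm from its centre towards either end, x along the bed. Origin: centre of the underside; z up. A half turn about z makes no difference.
- support_yellow: roller support of the same size and form and weight, bright steel with a yellow colour band; stands at the bed's other end, 104 mm from the blue one. Origin: centre of the underside; x along the bed's length, y along the roller, z up.
- bed: bright aluminium bed of the fixture, bar 180 x 60 x 20 mm with an 8 mm slot along the middle of its top, about 0.55 kg; lies loose and centred on the load cell, underside 40 mm above the bench. Origin: centre of the underside; x along its 180 mm length, z up. A half turn makes no difference.
- loadcell: fixed pancake load cell, steel disc 120 mm across and 30 mm high with a bright boss 70 mm across on top, up to 40 mm, on which the bed rests; a connector stub sticks out 16 mm at its +y side. The gripper must not lean on it (40 N or more). Origin: centre of the underside, on the bench.
- specimen_rack: place of the specimen, fixed white rack 190 x 70 mm: two ledges 18 mm wide at x = +-56 mm, 18 mm high, with lugs to 28 mm leaving a groove 46 mm wide (y) along x; end stops 25 mm high, 178 mm apart; 94 mm open between the ledges over a 6 mm base. The bar goes along x on both ledges, underside 18 mm over the bench. Origin: centre of the underside, on the bench; z up.
- nest_blue: place of the blue-banded support, fixed oak block 62 x 88 mm, 9 mm high, with a blue-lined pocket 50 mm (x) by 76 mm (y), its floor 4 mm above the bench, lip 5 mm above the floor. The support stands in it with its x along the nest's x. Origin: centre of the underside, on the bench; z up.
- nest_yellow: place of the yellow-banded support, the same oak block with a yellow-lined pocket 50 mm (x) by 76 mm (y), floor 4 mm above the bench, lip 5 mm above the floor. Origin: centre of the underside, on the bench; z up.
- bed_tray: place of the bed, fixed grey sheet-metal tray 214 x 90 mm with black rubber lining: inside 204 mm (x) by 80 mm (y), floor 4 mm above the bench, lip 5 mm above the floor. The bed lies with its length along x. Origin: centre of the underside, on the bench; z up.
- gauge: dial gauge on a dark blue magnetic base 50 x 40 x 50 mm, 126 mm high in all, standing loose on the bench beyond the fixture (on the side away from the robot); to be left where it stands. Origin: centre of the underside.
Mind the look-alikes: they are no part of the job. Leave any red look-alike of the specimen_rack alone.

How it is judged:
By the outcome, as a careful person would: the job done as asked, in the order asked, and still so for the second after the job is handed in, with the robot touching nothing.
It also fails if it takes over 112 s, if anything falls off the work surface, if the arm or the gripper's body presses on something with over 40 N, if the wrist force passes 120 N, or if a joint passes its speed limit or range.

## Working session

There is one attempt and no reset: what is moved stays moved. The work goes in short steps, Python scripts to look and compute and a shell command to move; the robot and the scene stay as the last step left them, time stands still between calls to the robot, and variables do not carry over. Pictures are saved under pics/ and viewed, at most 14 in all, crops included, and the job is handed in when it is done.

```bash
ls; mkdir -p pics
python3 - <<'E'
from plant import *
import cv2,numpy as np
for n in("top","side"):
    c=camera(n); cv2.imwrite(f"pics/{n}0.png",c["color"][:,:,::-1]); np.savez(f"{n}0.npz",**c)
    print(n,c["camera_matrix"],c["cam_to_world"].round(4),c.keys())
s=state();print(s)
E
```

```text
pics
top [[404.03929969   0.         275.34926829]
 [  0.         404.03929969 208.07366558]
 [  0.           0.           1.        ]] [[ 0.0013  0.9863 -0.165   0.3107]
 [-1.      0.0028  0.009   0.1567]
 [ 0.0094  0.165   0.9863  1.2991]
 [ 0.      0.      0.      1.    ]] dict_keys(['color', 'depth', 'camera_matrix', 'cam_to_world'])
side [[472.34518528   0.         275.92494925]
 [  0.         472.34518528 208.21837457]
 [  0.           0.           1.        ]] [[-7.193e-01  4.789e-01 -5.032e-01 -1.151e-01]
 [-6.947e-01 -4.965e-01  5.204e-01  7.613e-01]
 [-6.000e-04  7.240e-01  6.899e-01  8.963e-01]
 [ 0.000e+00  0.000e+00  0.000e+00  1.000e+00]] dict_keys(['color', 'depth', 'camera_matrix', 'cam_to_world'])
{'time': 0.1, 'qpos': array([ 1.04045972,  0.42667412,  0.07385592,  1.60654482, -0.03415093,
        1.11075172, -0.0670884 ]), 'qvel': array([ 0.00025266, -0.000238  ,  0.00044857, -0.00093402,  0.00035171,
        0.002001  ,  0.00034391]), 'joint_efforts': array([ 1.10966680e-02, -9.51518154e+01,  3.77382293e+00, -4.64400458e+01,
        1.98998168e-02,  6.39970967e-03, -5.07978905e-05]), 'eef_pos': array([ 0.25075303, -0.62631383,  0.23067676]), 'tool_rot': array([ 9.81929289e-01,  1.89247346e-01, -1.22943325e-04, -5.46003568e-04]), 'ft_force': array([ 0.12282752,  0.36401704, -0.08659893]), 'ft_torque': array([ 0.01214045,  0.01914023, -0.02716637]), 'grip_force': 0.0, 'gripper_width': 1.0011251396454408}
```

View pics/top0.png

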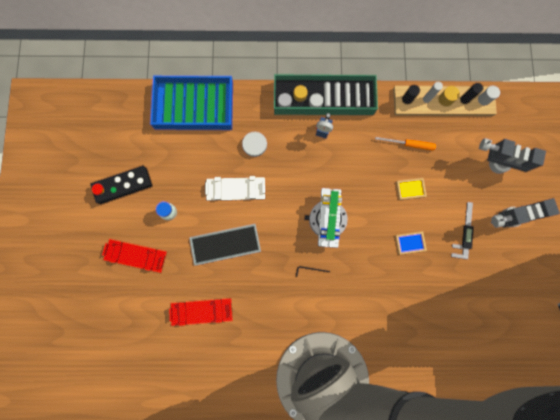

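View pics/side0.png

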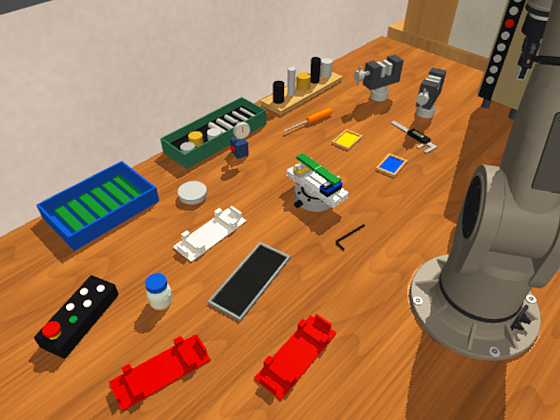

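Top view: the fixture is at about (330,217), bar nearly vertical, blue support at the robot-side end. The white rack is at (235,188), tray at (225,244), yellow nest at (411,189), blue nest at (411,243) and gauge at (325,125). The red racks are decoys. The side view confirms this.

```bash
cat > h.py <<'E'
import numpy as np,cv2
def cloud(c):
    K=c["camera_matrix"];d=c["depth"];v,u=np.mgrid[:d.shape[0],:d.shape[1]]
    p=np.stack([(u-K[0,2])/K[0,0]*d,-(v-K[1,2])/K[1,1]*d,-d,np.ones_like(d)],-1)
    w=(p@np.asarray(c["cam_to_world"]).T)[...,:3]; w[d<=0]=np.nan
    return w
def hsv(c): return cv2.cvtColor(np.ascontiguousarray(c["color"]),cv2.COLOR_RGB2HSV)
def rect(xy):
    (cx,cy),(a,b),t=cv2.minAreaRect(xy.astype(np.float32)*1000)
    if a<b: a,b,t=b,a,t+90
    return f"c=({cx:.1f},{cy:.1f}) {a:.1f}x{b:.1f} yaw={(t+90)%180-90:.1f}"
E
python3 - <<'E'
from h import *
C={n:dict(np.load(n+"0.npz")) for n in("top","side")}
def box(w,x0,x1,y0,y1,z0,z1): return (w[...,0]>x0)&(w[...,0]<x1)&(w[...,1]>y0)&(w[...,1]<y1)&(w[...,2]>z0)&(w[...,2]<z1)
def show(l,w,m):
    p=w[m]
    if len(p)>5: print(l,len(p),rect(p[:,:2]),"mean",(p.mean(0)*1e3).round(1),"med z",(np.median(p[:,2])*1e3).round(1))
    else: print(l,len(p))
for n,c in C.items():
    w=cloud(c);H=hsv(c);h,s,v=H[...,0],H[...,1],H[...,2]
    if n=="top":
        for l,(r,q) in dict(spec=(217,333),rack=(188,235),tray=(244,225),ny=(189,411),nb=(243,411),gauge=(125,325),bench=(280,260)).items(): print(l,w[r,q].round(3),H[r,q])
        ctr=w[217,333]
    fx=lambda z0,z1:box(w,ctr[0]-.13,ctr[0]+.13,ctr[1]-.1,ctr[1]+.1,z0,z1)
    show(n+" spec",w,fx(.085,.13)&(h>45)&(h<80)&(s>100))
    show(n+" blue",w,fx(.05,.11)&(h>100)&(h<130)&(s>120))
    show(n+" yel",w,fx(.05,.11)&(h>20)&(h<35)&(s>120))
    show(n+" bed",w,fx(.05,.068)&(s<60))
    show(n+" all>50",w,fx(.05,.12))
    T=dict(rack=(.18,.30,.68,.56),)
    X=lambda a,b,r=.13:box(w,a-r,a+r,b-r,b+r,-.02,.05)
    np.save(n+"w.npy",w)
E
```

```text
spec [ 0.484 -0.026  0.108] [ 68 183 160]
rack [0.594 0.277 0.004] [ 26   7 243]
tray [0.41  0.306 0.004] [45 11 47]
ny [ 0.592 -0.3    0.006] [ 27 244 243]
nb [ 0.415 -0.293 -0.002] [108 244 239]
gauge [ 0.764 -0.005  0.126] [ 40  13 180]
bench [0.297 0.193 0.005] [ 14 165 182]
top spec 335 c=(490.3,-24.5) 146.1x22.9 yaw=-6.5 mean [488.8 -24.2 105.4] med z 105.4
top blue 37 c=(438.3,-18.4) 52.8x27.8 yaw=86.4 mean [435.1 -15.3  83.4] med z 82.3
top yel 27 c=(540.7,-26.7) 52.3x28.3 yaw=86.2 mean [535.3 -21.7  81.9] med z 81.5
top bed 472 c=(488.9,-23.3) 179.7x60.7 yaw=-4.3 mean [479.9 -16.3  59.2] med z 59.4
top all>50 1132 c=(488.9,-23.3) 179.7x60.7 yaw=-4.3 mean [485.  -20.   81.6] med z 82.5
side spec 382 c=(491.0,-29.0) 149.7x36.9 yaw=-7.1 mean [487.1 -23.1 104.9] med z 105.2
side blue 104 c=(428.8,-13.8) 60.9x30.1 yaw=58.1 mean [431.   -9.7  80.7] med z 80.7
side yel 74 c=(497.4,-15.4) 147.2x45.7 yaw=-5.9 mean [525.3 -11.7  82.3] med z 81.7
side bed 688 c=(491.7,-19.3) 182.9x62.9 yaw=-2.0 mean [477.1 -12.5  58.5] med z 58.9
side all>50 1482 c=(491.5,-21.3) 183.4x62.9 yaw=-3.5 mean [481.7 -14.7  77.3] med z 70.7
```

Run:
```python
from h import *
def q(w,m,l):
    m=m.astype(np.uint8);k,L,st,ce=cv2.connectedComponentsWithStats(m)
    i=1+np.argmax(st[1:,4]);p=w[L==i];p=p[~np.isnan(p[:,0])]
    print(l,len(p),rect(p[:,:2]),"z pct",(np.percentile(p[:,2],[5,50,95])*1e3).round(1))
for n in("top","side"):
    c=dict(np.load(n+"0.npz"));w=cloud(c);H=hsv(c);h,s,v=[H[...,i].astype(int) for i in range(3)]
    near=lambda x,y,r:(abs(w[...,0]-x)<r)&(abs(w[...,1]-y)<r)
    q(w,near(.592,.275,.12)&(s<60)&(v>120)&(w[...,2]<.06),n+" rack")
    for z0,z1 in((.014,.022),(.0235,.05)):
        m=near(.592,.275,.12)&(s<60)&(v>120)&(w[...,2]>z0)&(w[...,2]<z1);print(z0,m.sum(),rect(w[m][:,:2]),np.median(w[m][:,2]).round(4))
    q(w,near(.41,.306,.14)&(s<90)&(w[...,2]<.04),n+" tray")
    q(w,near(.592,-.3,.09)&(h>18)&(h<35)&(s>200),n+" ny")
    q(w,near(.415,-.293,.09)&(h>100)&(h<130)&(s>150),n+" nb")
    q(w,near(.764,-.005,.07)&(w[...,2]>.03),n+" gauge")
    for l,b in dict(rack=(.592,.275,.13),ny=(.592,-.3,.07),nb=(.415,-.293,.07)).items():
        m=near(*b);r,cc=np.where(m);im=c["color"][r.min():r.max(),cc.min():cc.max(),::-1]
        globals().setdefault('ims',[]).append(cv2.resize(im,(260,280),interpolation=cv2.INTER_CUBIC))
cv2.imwrite("pics/places.png",np.vstack([np.hstack(ims[:3]),np.hstack(ims[3:])]))
```

```text
top rack 1281 c=(594.6,278.8) 194.9x78.5 yaw=-88.2 z pct [ 0.5  6.6 26.9]
0.014 172 c=(628.9,276.2) 185.4x151.6 yaw=-85.7 0.0182
0.0235 143 c=(632.3,276.4) 187.3x151.1 yaw=-87.8 0.0269
top tray 1959 c=(410.7,307.9) 218.3x94.2 yaw=-78.2 z pct [-0.3  4.5 10.4]
top ny 317 c=(594.4,-302.4) 77.1x48.0 yaw=-84.4 z pct [-0.5  3.6  8.1]
top nb 296 c=(416.5,-291.0) 70.0x44.3 yaw=-82.8 z pct [-1.1  3.5  7.7]
top gauge 248 c=(788.0,-12.9) 59.3x50.0 yaw=-18.8 z pct [ 38.9 103.4 124.5]
side rack 1624 c=(602.6,266.9) 209.8x92.7 yaw=-87.7 z pct [ 2.9  7.  26.2]
0.014 300 c=(632.3,279.6) 188.2x153.2 yaw=-86.7 0.018
0.0235 187 c=(633.3,277.0) 190.7x153.2 yaw=-88.4 0.026
side tray 2927 c=(412.1,301.9) 224.7x93.6 yaw=-78.1 z pct [1.  4.3 9.3]
side ny 195 c=(598.1,-304.5) 77.8x52.8 yaw=-81.0 z pct [0.9 4.1 8.2]
side nb 204 c=(419.7,-296.6) 71.9x46.4 yaw=-80.8 z pct [0.8 3.8 6.9]
side gauge 437 c=(790.4,-10.6) 65.5x52.1 yaw=-12.8 z pct [ 33.7  85.6 123.2]
```

View pics/places.png

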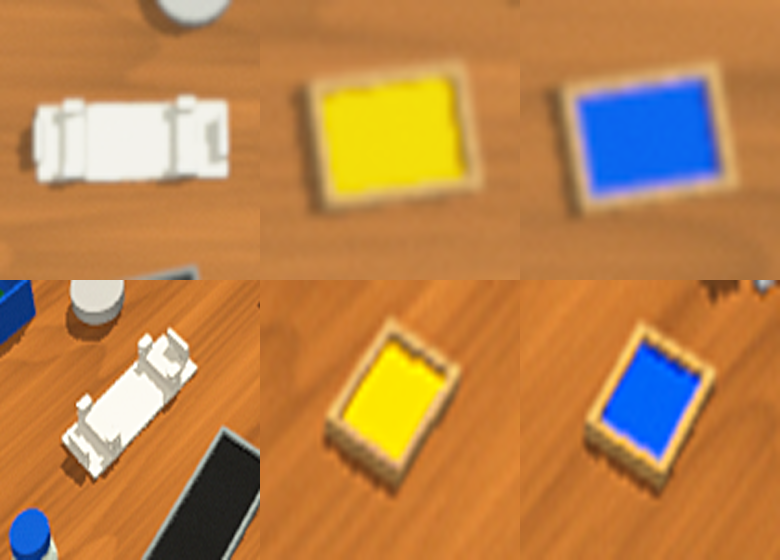

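The crops show all places clear and empty. The white rack is at yaw about -87°, and both nests are turned about +7°. The raw depth edges are noisy, so I'll refine the poses by fitting model silhouettes in both views.

```bash
cat > fit.py <<'E'
from h import *
from scipy.optimize import minimize
S=4
def proj(c,P):
    T=np.linalg.inv(c["cam_to_world"]);q=P@T[:3,:3].T+T[:3,3];K=c["camera_matrix"]
    return np.stack([K[0,0]*q[:,0]/-q[:,2]+K[0,2],K[1,1]*-q[:,1]/-q[:,2]+K[1,2]],-1)
def fill(c,P,o,sh):
    im=np.zeros(sh,np.uint8);h=cv2.convexHull(((proj(c,P)-o+.5)*S*16).astype(np.int32));cv2.fillConvexPoly(im,h,1,shift=4);return im
def place(P,x): a=x[2];R=np.array([[np.cos(a),-np.sin(a),0],[np.sin(a),np.cos(a),0],[0,0,1]]);return P@R.T+[x[0],x[1],0]
def B(x0,x1,y0,y1,z0,z1): return np.array([[x,y,z] for x in(x0,x1) for y in(y0,y1) for z in(z0,z1)])/1000.
def fit(cs,maskf,boxes,x0,inter=False):
    "boxes: convex parts, union (or intersection) of their projections is the mask"
    D=[]
    for c in cs:
        w=cloud(c);m=maskf(w,*[hsv(c)[...,i].astype(int) for i in range(3)]).astype(np.uint8)
        m=cv2.morphologyEx(m,cv2.MORPH_CLOSE,np.ones((3,3)))
        n,L,st,_=cv2.connectedComponentsWithStats(m);i=1+np.argmax(st[1:,4]);m=(L==i).astype(np.uint8)
        l,t,ww,hh=st[i,:4];o=np.array([l-8,t-8]);m=m[t-8:t+hh+8,l-8:l+ww+8]
        D.append((c,cv2.resize(m,None,fx=S,fy=S,interpolation=cv2.INTER_NEAREST),o))
    def cost(x,D=D):
        e=0
        for c,m,o in D:
            ims=[fill(c,place(b,x),o,m.shape) for b in boxes]
            r=np.minimum.reduce(ims) if inter else np.maximum.reduce(ims)
            e+=(r!=m).sum()/m.sum()
        return e
    def run(D):
        x=np.array(x0,float)
        for s in(1,.4,.15):
            x=minimize(cost,x,args=(D,),method="Nelder-Mead",options=dict(initial_simplex=[x]+[x+s*d for d in np.diag([.012,.012,.1])])).x
        return x
    f=lambda x:f"({x[0]*1e3:.1f},{x[1]*1e3:.1f},{np.degrees(x[2]):.1f}deg)"
    r=[run([d]) for d in D];b=run(D)
    return "both "+f(b)+f" err {cost(b)/len(D):.3f} | each "+" ".join(map(f,r))
def near(w,x,y,r,z0=-.03,z1=.07): return (abs(w[...,0]-x)<r)&(abs(w[...,1]-y)<r)&(w[...,2]>z0)&(w[...,2]<z1)
rackB=[B(-95,95,-35,35,0,6)]+[B(s*56-9,s*56+9,-35,35,0,18) for s in(1,-1)]+[B(s*56-9,s*56+9,min(t*23,t*35),max(t*23,t*35),0,28) for s in(1,-1) for t in(1,-1)]
nestB=[B(-25,25,-38,38,4,4.01),B(-25,25,-38,38,9,9.01)]
E
cat > run1.py <<'E'
from fit import *
r=np.radians
cs=[dict(np.load(n+"0.npz")) for n in("top","side")]
print("spec",fit(cs,lambda w,h,s,v:near(w,.489,-.024,.1,.08,.13)&(((h>45)&(h<90)&(s>100))|((s<60)&(v>150)&(w[...,2]>.1))),[B(-75,75,-12,12,96,106)],(.49,-.0245,r(-6))))
print("bed+sup",fit(cs,lambda w,h,s,v:near(w,.489,-.024,.12,.044,.13)&(w[...,2]>.044),[B(-90,90,-30,30,40,60)]+[B(k-15,k+15,-28,28,60,82) for k in(52,-52)]+[B(k-8,k+8,-28,28,60,95) for k in(52,-52)]+[B(-75,75,-12,12,96,106)],(.489,-.0233,r(-4))))
print("rack",fit(cs,lambda w,h,s,v:near(w,.592,.275,.12)&(s<80)&(v>100),rackB,(.5935,.277,r(-87.5))))
print("tray",fit(cs,lambda w,h,s,v:near(w,.41,.306,.14)&(s<95),[B(-107,107,-45,45,0,9)],(.411,.306,r(-78))))
print("ny",fit(cs,lambda w,h,s,v:near(w,.594,-.302,.09)&(h>21)&(h<35)&(s>200),nestB,(.594,-.302,r(6)),True))
print("nb",fit(cs,lambda w,h,s,v:near(w,.416,-.291,.09)&(h>100)&(h<130)&(s>150),nestB,(.416,-.292,r(7)),True))
E
python3 run1.py
```

```text
spec both (490.8,-25.5,-7.3deg) err 0.193 | each (490.1,-25.2,-7.3deg) (494.3,-28.0,-8.2deg)
bed+sup both (491.0,-23.8,-4.9deg) err 0.069 | each (489.5,-23.0,-4.1deg) (493.7,-26.0,-5.6deg)
rack both (593.8,275.2,-88.2deg) err 0.067 | each (593.0,276.9,-88.2deg) (594.8,273.0,-88.2deg)
tray both (411.5,305.0,-78.1deg) err 0.034 | each (410.5,307.0,-78.3deg) (412.4,304.0,-78.0deg)
ny both (595.3,-302.2,7.4deg) err 0.092 | each (594.8,-300.8,6.6deg) (596.1,-303.4,7.9deg)
nb both (418.8,-291.9,7.0deg) err 0.184 | each (418.0,-288.4,5.9deg) (419.0,-293.3,6.9deg)
```

```bash
cat > go.py <<'E'
import sys
from plant import *
import numpy as np
from scipy.spatial.transform import Rotation as R
x,y,z,yaw=map(float,sys.argv[1:5])   # mm, deg: turn first, then shift in the turned axes
s=state();M=R.from_quat(s["tool_rot"]).as_matrix();p=s["eef_pos"]*1e3
psi=np.degrees(np.arctan2(M[1,0],M[0,0]));t=-((yaw-psi+180)%360-180)
a=np.radians(yaw);d=np.array([x,y,z])-p
print(f"t={s['time']:.1f} at {p.round(1)} yaw {psi:.1f} tilt {np.degrees(np.arccos(-M[2,2])):.2f} j {s['qpos'].round(2)} F {s['ft_force'].round(1)} w {s['gripper_width']:.3f} g {s['grip_force']:.0f}")
print(f"turn {np.radians(t):.3f}; then dx {d[0]*np.cos(a)+d[1]*np.sin(a):.1f} dy {d[0]*np.sin(a)-d[1]*np.cos(a):.1f} dz {-d[2]:.1f} mm")
E
python3 go.py 491 -26 180 -7
```

```text
t=0.1 at [ 250.8 -626.3  230.7] yaw 21.8 tilt 0.06 j [ 1.04  0.43  0.07  1.61 -0.03  1.11 -0.07] F [ 0.1  0.4 -0.1] w 1.001 g 0
turn 0.503; then dx 165.3 dy -625.1 dz 50.7 mm
```

Units first: turns go in shares of 2 pi rad. So 0.128 rad / 6.2832 = 0.0204.

```bash
python3 -m jog '[{"aperture": 1,"yaw": 0.0199},{"aperture": 1,"yaw": 0.0199},{"aperture": 1,"yaw": 0.0199},{"aperture": 1,"yaw": 0.0204},{"aperture": 1,"x": 0.0118,"y": -0.0446},{"aperture": 1,"x": 0.0118,"y": -0.0446},{"aperture": 1,"x": 0.0118,"y": -0.0446},{"aperture": 1,"x": 0.0118,"y": -0.0446}]' 40
python3 -m jog '[{"aperture": 1,"x": 0.0118,"y": -0.0446},{"aperture": 1,"x": 0.0118,"y": -0.0446},{"aperture": 1,"x": 0.0118,"y": -0.0446},{"aperture": 1,"x": 0.0118,"y": -0.0446},{"aperture": 1,"x": 0.0118,"y": -0.0446}]'
python3 go.py 491 -26 150 -7
```

```text
time: 0.9
eef_pos: [0.3197, -0.4534, 0.231]
tool_rot: [0.998, -0.061, -0.0, -0.0]
ft_force: [1.0, -0.4, 0.1]
gripper_width: 1.002
grip_force: 0.0
time: 1.4
eef_pos: [0.4054, -0.2393, 0.2314]
tool_rot: [0.998, -0.061, 0.0, 0.0]
ft_force: [0.7, -1.2, -0.5]
gripper_width: 1.004
grip_force: 0.0
t=1.4 at [ 405.4 -239.3  231.4] yaw -7.0 tilt 0.01 j [ 0.45  0.09 -0.06  2.04  0.01  1.   -1.3 ] F [ 0.7 -1.2 -0.5] w 1.004 g 0
turn -0.000; then dx 59.0 dy -222.2 dz 81.4 mm
```

```bash
python3 -m jog '[{"aperture": 1,"x": 0.0118,"y": -0.0444},{"aperture": 1,"x": 0.0118,"y": -0.0444},{"aperture": 1,"x": 0.0118,"y": -0.0444},{"aperture": 1,"x": 0.0118,"y": -0.0444},{"aperture": 0.6,"x": 0.0118,"y": -0.0444},{"aperture": 0.6,"z": 0.04},{"aperture": 0.6,"z": 0.04},{"aperture": 0.6}]'
python3 go.py 491 -26 86 -7
python3 - <<'E'
from plant import *
import cv2,numpy as np
a=[]
for n,(r,q) in dict(top=(120,230),side=(80,190)).items():
    c=camera(n); np.savez(n+"1.npz",**c); a.append(cv2.resize(c["color"][r:r+190,q:q+190,::-1],(400,400),interpolation=cv2.INTER_CUBIC))
cv2.imwrite("pics/pre.png",np.hstack(a))
E
```

```text
time: 2.2
eef_pos: [0.4879, -0.0278, 0.1473]
tool_rot: [0.998, -0.061, -0.004, 0.0]
ft_force: [-0.1, 0.5, 0.5]
gripper_width: 0.602
grip_force: 0.0
t=2.2 at [487.9 -27.8 147.3] yaw -7.0 tilt 0.43 j [ 0.15  0.24 -0.26  2.08  0.08  0.84 -1.84] F [-0.1  0.5  0.5] w 0.602 g 0
turn 0.001; then dx 2.9 dy -2.2 dz 61.3 mm
```

View pics/pre.png

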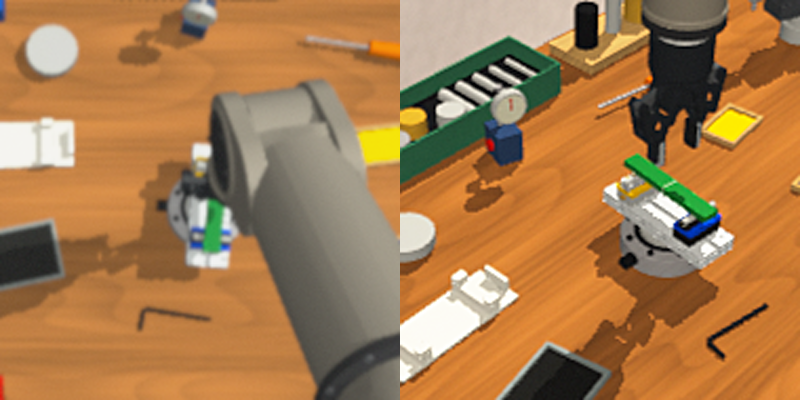

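The fingers stand open over the bar's middle with the gauge well clear behind. The side crop shows the bar at about (675,190), and nothing is in the descent path.

```bash
python3 -m jog '[{"aperture": 0.6,"x": 0.001,"y": -0.001,"z": 0.02},{"aperture": 0.6,"x": 0.001,"y": -0.001,"z": 0.02},{"aperture": 0.6,"x": 0.001,"z": 0.021},{"aperture": 0.6},{"aperture": 0.6}]' 40
python3 go.py 491 -26 86 -7
```

```text
time: 2.8
eef_pos: [0.4949, -0.0266, 0.0921]
tool_rot: [0.998, -0.061, 0.001, -0.0]
ft_force: [-0.2, 0.4, 0.5]
gripper_width: 0.598
grip_force: 0.0
t=2.8 at [494.9 -26.6  92.1] yaw -7.0 tilt 0.08 j [ 0.13  0.33 -0.24  2.11  0.12  0.71 -1.88] F [-0.2  0.4  0.5] w 0.598 g 0
turn -0.001; then dx -4.0 dy -0.1 dz 6.1 mm
```

```bash
python3 -m jog '[{"aperture": 0.6,"x": -0.004,"z": 0.006},{"aperture": 0.6},{"aperture": 0.0},{"aperture": 0},{"aperture": 0},{"aperture": 0},{"aperture": 0}]' 40
python3 go.py 491 -26 150 -7
```

```text
time: 3.5
eef_pos: [0.4903, -0.0258, 0.0848]
tool_rot: [0.998, -0.061, 0.0, -0.0]
ft_force: [-1.5, 1.3, 7.4]
gripper_width: 0.271
grip_force: 38.8
t=3.5 at [490.3 -25.8  84.8] yaw -7.0 tilt 0.03 j [ 0.13  0.34 -0.24  2.13  0.13  0.69 -1.89] F [-1.5  1.3  7.4] w 0.271 g 39
turn -0.000; then dx 0.7 dy 0.1 dz -65.2 mm
```

```bash
python3 -m jog '[{"aperture": 0,"z": -0.01},{"aperture": 0,"z": -0.03},{"aperture": 0,"z": -0.04},{"aperture": 0,"z": -0.04},{"aperture": 0}]'
python3 go.py 593.5 275.5 200 91.8
python3 - <<'E'
from plant import *
import cv2,numpy as np
a=[]
for n,(r,q) in dict(top=(120,230),side=(80,190)).items():
    c=camera(n); np.savez(n+"2.npz",**c); a.append(cv2.resize(c["color"][r:r+190,q:q+190,::-1],(400,400),interpolation=cv2.INTER_CUBIC))
cv2.imwrite("pics/lift.png",np.hstack(a))
E
```

```text
time: 4.0
eef_pos: [0.4925, -0.0257, 0.21]
tool_rot: [0.998, -0.061, 0.004, -0.0]
ft_force: [0.5, 0.2, -0.6]
gripper_width: 0.268
grip_force: 39.5
t=4.0 at [492.5 -25.7 210. ] yaw -7.0 tilt 0.44 j [ 0.16  0.16 -0.26  2.02  0.05  0.96 -1.82] F [ 0.5  0.2 -0.6] w 0.268 g 39
turn -1.725; then dx 297.9 dy 110.4 dz 10.0 mm
```

View pics/lift.png

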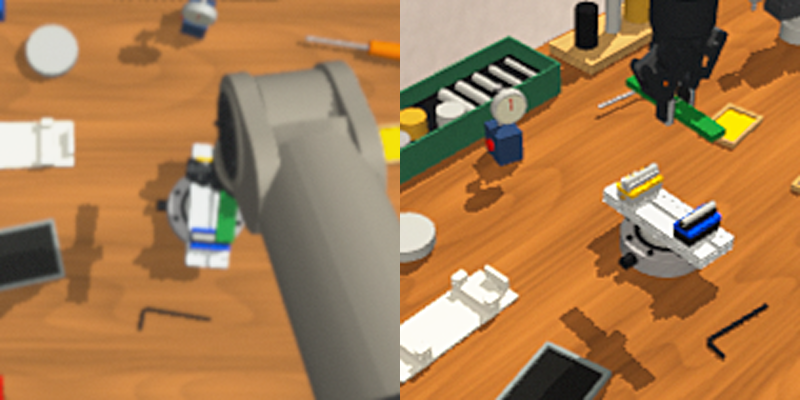

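The bar is lifted level and gripped near its middle. Both supports still stand on the bed, and the gauge is untouched.

Scaled: -0.144 rad / 6.2832 = -0.0229.

```bash
python3 -m jog '[{"aperture": 0,"x": 0.009,"y": -0.0444},{"aperture": 0,"x": 0.009,"y": -0.0444},{"aperture": 0,"x": 0.009,"y": -0.0444},{"aperture": 0,"x": 0.009,"y": -0.0444},{"aperture": 0,"x": 0.009,"y": -0.0444},{"aperture": 0,"x": 0.009,"y": -0.0444},{"aperture": 0,"x": 0.009,"y": -0.0444},{"aperture": 0,"yaw": -0.0229}]'
python3 -m jog '[{"aperture": 0,"yaw": -0.0229},{"aperture": 0,"yaw": -0.0229},{"aperture": 0,"yaw": -0.0229},{"aperture": 0,"yaw": -0.0229},{"aperture": 0,"yaw": -0.0229},{"aperture": 0,"yaw": -0.0229},{"aperture": 0,"yaw": -0.0229},{"aperture": 0,"yaw": -0.0229}]'
python3 -m jog '[{"aperture": 0,"yaw": -0.0229},{"aperture": 0,"yaw": -0.0229},{"aperture": 0,"yaw": -0.0229},{"aperture": 0},{"aperture": 0}]'
python3 go.py 593.5 275.5 110 91.8
```

```text
time: 4.9
eef_pos: [0.5894, 0.2817, 0.2026]
tool_rot: [1.0, 0.014, -0.001, -0.001]
ft_force: [-1.1, -0.2, -1.4]
gripper_width: 0.272
grip_force: 39.5
time: 5.7
eef_pos: [0.5898, 0.2745, 0.2029]
tool_rot: [0.831, 0.556, -0.001, -0.0]
ft_force: [0.1, 0.2, -1.5]
gripper_width: 0.27
grip_force: 39.6
time: 6.2
eef_pos: [0.5902, 0.2745, 0.2034]
tool_rot: [0.696, 0.718, -0.001, -0.001]
ft_force: [0.0, -0.4, -0.2]
gripper_width: 0.276
grip_force: 39.6
t=6.2 at [590.2 274.5 203.4] yaw 91.7 tilt 0.09 j [-0.01  0.51 -0.73  1.65  0.36  1.12 -0.8 ] F [ 0.  -0.4 -0.2] w 0.276 g 40
turn -0.001; then dx 0.9 dy 3.4 dz 93.4 mm
```

```bash
python3 -m jog '[{"aperture": 0,"y": 0.0035,"z": 0.04},{"aperture": 0,"x": 0.001,"z": 0.04},{"aperture": 0,"z": 0.03},{"aperture": 0},{"aperture": 0}]'
python3 go.py 593.5 275.5 8 91.8
cat > held.py <<'E'
import sys
from plant import *
from fit import *
k,x,y,zu,yaw=sys.argv[1],*map(float,sys.argv[2:])
cs=[]
for n in("top","side"):
    c=camera(n);np.savez(n+k+".npz",**c);cs.append(c)
for c in cs:
  w=cloud(c);H=hsv(c);m=near(w,x/1e3,y/1e3,.11,zu/1e3-.01,zu/1e3+.03)&(H[...,0]>45)&(H[...,0]<90)&(H[...,1]>100)
  p=w[m];print(len(p),rect(p[:,:2]),"z",(np.percentile(p[:,2],[5,50,95])*1e3).round(1))
  for e in(p[p[:,1]>y/1e3+.04],p[p[:,1]<y/1e3-.04]): print(" end",len(e),(e.mean(0)*1e3).round(1) if len(e) else '')
a=[]
for c,(r,q) in zip(cs,((110,150),(130,120))): a.append(cv2.resize(c["color"][r:r+160,q:q+160,::-1],(400,400),interpolation=cv2.INTER_CUBIC))
cv2.imwrite(f"pics/held{k}.png",np.hstack(a))
E
python3 held.py 3 592 275 103 92
```

```text
time: 6.7
eef_pos: [0.5939, 0.2764, 0.0948]
tool_rot: [0.695, 0.719, -0.0, -0.0]
ft_force: [0.3, -0.1, -0.5]
gripper_width: 0.272
grip_force: 39.6
t=6.7 at [593.9 276.4  94.8] yaw 91.9 tilt 0.04 j [-0.05  0.62 -0.67  1.73  0.46  0.95 -0.87] F [ 0.3 -0.1 -0.5] w 0.272 g 40
turn 0.002; then dx -0.9 dy -0.4 dz 86.8 mm
58 c=(591.6,331.4) 44.5x16.8 yaw=87.9 z [112.7 115.7 118.6]
 end 56 [590.5 337.7 115.7]
 end 0 
317 c=(595.1,279.8) 152.2x27.3 yaw=-88.5 z [110.8 116.1 118.9]
 end 146 [590.7 335.8 115.5]
 end 49 [589.4 215.6 115.1]
```

View pics/held3.png

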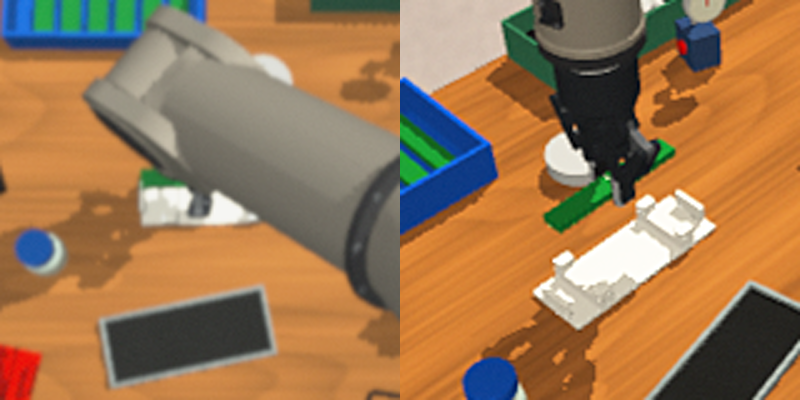

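The bar is level over the rack, about 4–6 mm toward +y of centre, so I'll shift it and lower it.

```bash
python3 -m jog '[{"aperture": 0,"x": -0.004,"z": 0.03},{"aperture": 0,"x": -0.001,"z": 0.03},{"aperture": 0,"z": 0.012},{"aperture": 0,"z": 0.006},{"aperture": 0},{"aperture": 0}]'
python3 go.py 593.5 272 9 91.8
```

```text
time: 7.4
eef_pos: [0.5949, 0.2717, 0.0179]
tool_rot: [0.695, 0.719, 0.001, 0.0]
ft_force: [0.7, 0.2, -0.4]
gripper_width: 0.271
grip_force: 39.6
t=7.4 at [594.9 271.7  17.9] yaw 92.0 tilt 0.11 j [-0.08  0.71 -0.62  1.77  0.54  0.83 -0.92] F [ 0.7  0.2 -0.4] w 0.271 g 40
turn 0.003; then dx 0.4 dy -1.4 dz 8.9 mm
```

```bash
python3 -m jog '[{"aperture": 0,"y": -0.001,"z": 0.004},{"aperture": 0,"z": 0.004},{"aperture": 0},{"aperture": 0}]'
python3 -m jog '[{"aperture": 0,"z": 0.001},{"aperture": 0}]'; python3 -m jog '[{"aperture": 0,"z": 0.001},{"aperture": 0}]'
```

```text
time: 7.8
eef_pos: [0.5931, 0.271, 0.0083]
tool_rot: [0.695, 0.719, -0.0, -0.0]
ft_force: [0.3, -0.2, -1.2]
gripper_width: 0.272
grip_force: 39.6
time: 8.0
eef_pos: [0.5932, 0.271, 0.0073]
tool_rot: [0.695, 0.719, -0.0, -0.0]
ft_force: [0.1, -0.8, -1.2]
gripper_width: 0.268
grip_force: 39.6
time: 8.2
eef_pos: [0.5933, 0.271, 0.007]
tool_rot: [0.695, 0.719, 0.0, 0.0]
ft_force: [-2.9, -2.0, 10.0]
gripper_width: 0.27
grip_force: 40.8
```

```bash
python3 -m jog '[{"aperture": 0.35},{"aperture": 0.45},{"aperture": 0.55},{"aperture": 0.55},{"aperture": 0.55,"z": -0.01},{"aperture": 0.55,"z": -0.03},{"aperture": 0.55,"z": -0.04},{"aperture": 0.55,"z": -0.04}]'
python3 -m jog '[{"aperture": 0.75,"z": -0.04},{"aperture": 0.75,"z": -0.03},{"aperture": 0.75,"y": 0.04},{"aperture": 0.75,"y": 0.045},{"aperture": 0.75,"y": 0.045},{"aperture": 0.75,"y": 0.045},{"aperture": 0.75,"y": 0.045},{"aperture": 0.75}]'
python3 held.py 4 592 273 18 92; python3 go.py 436.5 -17 200 -4.5
```

```text
time: 9.0
eef_pos: [0.5928, 0.271, 0.1282]
tool_rot: [0.694, 0.719, -0.0, -0.0]
ft_force: [0.7, 0.3, -0.0]
gripper_width: 0.551
grip_force: 0.0
time: 9.8
eef_pos: [0.8171, 0.2771, 0.1946]
tool_rot: [0.696, 0.718, 0.0, -0.0]
ft_force: [-0.5, 0.6, -0.8]
gripper_width: 0.751
grip_force: 0.0
265 c=(591.6,274.9) 141.6x20.9 yaw=-89.5 z [23.9 27.8 32.1]
 end 64 [590.1 329.8  27.6]
 end 54 [593.9 217.7  27.5]
468 c=(594.6,267.4) 164.1x29.4 yaw=-86.9 z [22.  27.2 30.2]
 end 123 [589.9 331.6  26.7]
 end 101 [593.5 216.   26.8]
t=9.9 at [813.1 278.9 195.6] yaw 92.0 tilt 0.09 j [-0.1   0.84 -0.63  1.07  0.46  1.36 -0.62] F [-0.7  0.5  0.2] w 0.747 g 0
turn 1.684; then dx -352.2 dy 324.6 dz -4.4 mm
```

View pics/held4.png

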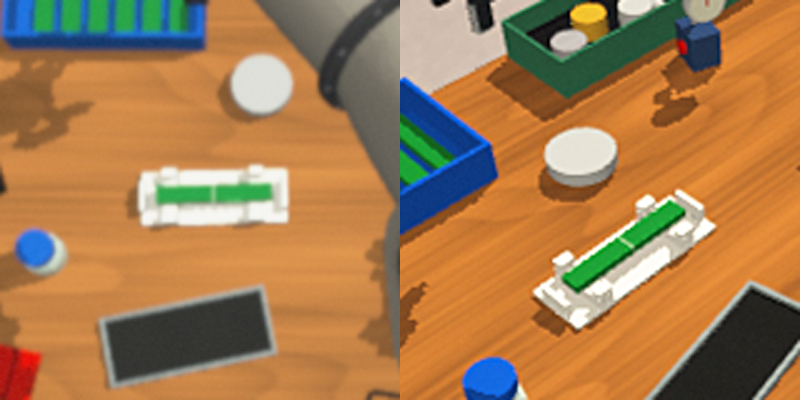

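The bar lies square on both ledges between the lugs and the end stops (top about 27.5 mm, as expected for 18 + 10). Next, the supports.

```bash
cat > sup.py <<'E'
import sys
from fit import *
k=sys.argv[1]
cs=[dict(np.load(n+k+".npz")) for n in("top","side")]
r=np.radians
sup=lambda x:[B(x-15,x+15,-28,28,60,82),B(x-8,x+8,-28,28,60,90),B(x-5,x+5,-28,28,60,96)]
for l,c in zip(("top","side"),cs):
    w=cloud(c)
    m=near(w,.489,-.024,.12,.044,.13);print(l,m.sum())
    for n,x in(("blue",.439),("yel",.5425)):
        H=hsv(c);h,s=H[...,0],H[...,1]
        m=near(w,x,-.024,.06,.066,.105)&(((h>100)&(h<130)) if n=="blue" else ((h>20)&(h<35)))&(s>120);p=w[m]
        if len(p)>8: print(" ",n,len(p),rect(p[:,:2]),(np.percentile(p[:,2],[5,95])*1e3).round())
print(fit(cs,lambda w,h,s,v:near(w,.489,-.024,.12,.044,.13),[B(-90,90,-30,30,40,60)]+sup(52)+sup(-52),(.489,-.0233,r(-4))))
a=[cv2.resize(c["color"][p:p+100,q:q+100,::-1],(400,400),interpolation=cv2.INTER_CUBIC) for c,(p,q) in zip(cs,((170,280),(135,270)))]
cv2.imwrite(f"pics/sup{k}.png",np.hstack(a))
E
python3 sup.py 4
```

```text
top 0
side 1354
  blue 121 c=(438.9,-19.8) 59.4x32.6 yaw=85.0 [74. 86.]
  yel 74 c=(533.5,-25.1) 63.2x25.8 yaw=68.3 [75. 85.]Traceback (most recent call last):
  File "sup.py", line 14, in <module>
    print(fit(cs,lambda w,h,s,v:near(w,.489,-.024,.12,.044,.13),[B(-90,90,-30,30,40,60)]+sup(52)+sup(-52),(.489,-.0233,r(-4))))
          ~~~^^^^^^^^^^^^^^^^^^^^^^^^^^^^^^^^^^^^^^^^^^^^^^^^^^^^^^^^^^^^^^^^^^^^^^^^^^^^^^^^^^^^^^^^^^^^^^^^^^^^^^^^^^^^^^^^^
  File "fit.py", line 17, in fit
    n,L,st,_=cv2.connectedComponentsWithStats(m);i=1+np.argmax(st[1:,4]);m=(L==i).astype(np.uint8)
                                                     ~~~~~~~~~^^^^^^^^^^
    return _wrapfunc(a, 'argmax', axis=axis, out=out, **kwds)
    return bound(*args, **kwds)
ValueError: attempt to get argmax of an empty sequence
```

Scaled: 0.14 rad / 6.2832 = 0.0223.

```bash
python3 -m jog '[{"aperture": 0.9,"x": -0.0285,"y": -0.0384},{"aperture": 0.9,"x": -0.0285,"y": -0.0384},{"aperture": 0.9,"x": -0.0285,"y": -0.0384},{"aperture": 0.9,"x": -0.0285,"y": -0.0384},{"aperture": 0.9,"x": -0.0285,"y": -0.0384},{"aperture": 0.9,"x": -0.0285,"y": -0.0384},{"aperture": 0.9,"x": -0.0285,"y": -0.0384},{"aperture": 0.9,"x": -0.0285,"y": -0.0384}]'
python3 -m jog '[{"aperture": 0.9,"x": -0.0285,"y": -0.0384},{"aperture": 0.9,"x": -0.0285,"y": -0.0384},{"aperture": 0.9,"yaw": 0.0223},{"aperture": 0.9,"yaw": 0.0223},{"aperture": 0.9,"yaw": 0.0223},{"aperture": 0.9,"yaw": 0.0223},{"aperture": 0.9,"yaw": 0.0223},{"aperture": 0.9,"yaw": 0.0223}]'
python3 -m jog '[{"aperture": 0.9,"yaw": 0.0223},{"aperture": 0.9,"yaw": 0.0223},{"aperture": 0.9,"yaw": 0.0223},{"aperture": 0.9,"yaw": 0.0223},{"aperture": 0.9,"yaw": 0.0223},{"aperture": 0.9,"yaw": 0.0223},{"aperture": 0.9},{"aperture": 0.9}]'
python3 go.py 439 -19.5 120 -5
```

```text
time: 10.7
eef_pos: [0.511, 0.0391, 0.1966]
tool_rot: [0.695, 0.719, -0.0, 0.001]
ft_force: [0.3, -0.9, 1.1]
gripper_width: 0.903
grip_force: 0.0
time: 11.5
eef_pos: [0.4379, -0.0193, 0.1967]
tool_rot: [0.929, 0.371, -0.0, 0.001]
ft_force: [1.0, -0.3, 0.8]
gripper_width: 0.899
grip_force: 0.0
time: 12.3
eef_pos: [0.4385, -0.0194, 0.1967]
tool_rot: [0.999, -0.035, 0.0, 0.0]
ft_force: [0.5, 0.6, 0.4]
gripper_width: 0.897
grip_force: 0.0
t=12.3 at [438.5 -19.4 196.7] yaw -4.0 tilt 0.05 j [ 0.48  0.12 -0.61  2.12  0.09  0.93 -1.82] F [0.5 0.6 0.4] w 0.897 g 0
turn 0.018; then dx 0.5 dy 0.1 dz 76.7 mm
```

Scaled: 0.018 rad / 6.2832 = 0.0029.

```bash
python3 -m jog '[{"aperture": 0.9,"z": 0.04,"yaw": 0.0029},{"aperture": 0.9,"z": 0.04},{"aperture": 0.9,"z": 0.03},{"aperture": 0.9,"z": 0.015},{"aperture": 0.9},{"aperture": 0.9}]'
python3 go.py 439 -19.5 62 -5
python3 - <<'E'
from plant import *
import cv2,numpy as np
c=camera("side"); np.savez("side5.npz",**c); cv2.imwrite("pics/g5.png",cv2.resize(c["color"][100:250,230:400,::-1],(680,600),interpolation=cv2.INTER_CUBIC))
E
```

```text
time: 12.9
eef_pos: [0.4392, -0.0194, 0.0718]
tool_rot: [0.999, -0.045, -0.0, -0.0]
ft_force: [-1.1, 0.9, -0.2]
gripper_width: 0.901
grip_force: 0.0
t=12.9 at [439.2 -19.4  71.8] yaw -5.1 tilt 0.01 j [ 0.39  0.33 -0.56  2.23  0.28  0.65 -2.03] F [-1.1  0.9 -0.2] w 0.901 g 0
turn -0.003; then dx -0.2 dy 0.1 dz 9.8 mm
```

View pics/g5.png

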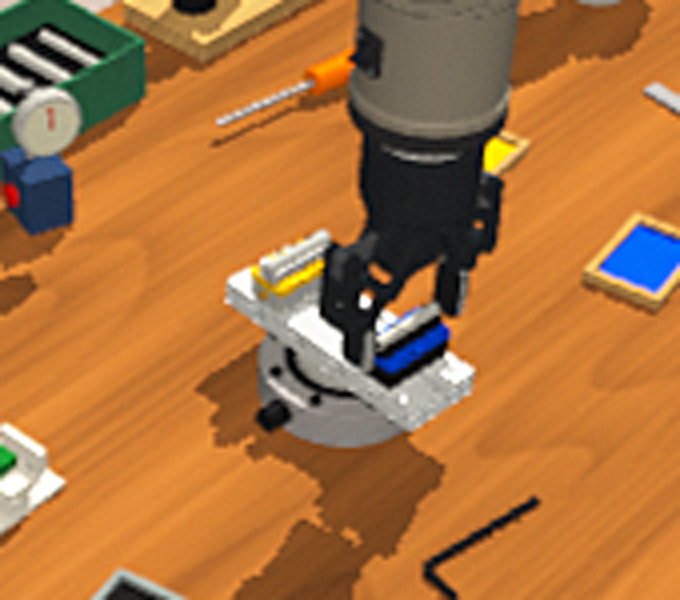

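The fingers straddle the blue support at about (410,335) along its roller, centred.

```bash
python3 -m jog '[{"aperture": 0.9,"z": 0.008},{"aperture": 0.9},{"aperture": 0.75},{"aperture": 0.5},{"aperture": 0.5},{"aperture": 0.5},{"aperture": 0.5}]' 60
python3 -m jog '[{"aperture": 0.4},{"aperture": 0.4}]'
python3 go.py 439 -19.5 62 -5
```

```text
time: 13.65
eef_pos: [0.4393, -0.0197, 0.0639]
tool_rot: [0.999, -0.046, 0.0, 0.0]
ft_force: [-4.0, -0.8, 11.5]
gripper_width: 0.643
grip_force: 60.9
time: 13.85
eef_pos: [0.4393, -0.0197, 0.0639]
tool_rot: [0.999, -0.046, 0.0, 0.0]
ft_force: [-3.5, -0.7, 12.2]
gripper_width: 0.645
grip_force: 60.9
t=13.8 at [439.3 -19.7  63.9] yaw -5.3 tilt 0.03 j [ 0.38  0.34 -0.55  2.23  0.3   0.64 -2.05] F [-3.5 -0.7 12.2] w 0.645 g 61
turn -0.005; then dx -0.3 dy -0.2 dz 1.9 mm
```

Scaled: -0.11 rad / 6.2832 = -0.0175.

```bash
python3 -m jog '[{"aperture": 0.4,"z": -0.01},{"aperture": 0.4,"z": -0.03},{"aperture": 0.4,"z": -0.04},{"aperture": 0.4,"z": -0.04},{"aperture": 0.4,"yaw": -0.0159},{"aperture": 0.4,"yaw": -0.0175},{"aperture": 0.4}]'
python3 go.py 418.5 -291.5 110 7
```

```text
time: 14.55
eef_pos: [0.4391, -0.0196, 0.1841]
tool_rot: [0.998, 0.06, 0.0, 0.0]
ft_force: [-0.3, 0.2, -2.2]
gripper_width: 0.642
grip_force: 64.9
t=14.6 at [439.1 -19.6 184.1] yaw 6.9 tilt 0.04 j [ 0.51  0.14 -0.65  2.13  0.11  0.9  -1.66] F [-0.3  0.2 -2.2] w 0.642 g 65
turn -0.002; then dx -53.6 dy 267.4 dz 74.1 mm
```

```bash
python3 -m jog '[{"aperture": 0.4,"x": -0.009,"y": 0.0446},{"aperture": 0.4,"x": -0.009,"y": 0.0446},{"aperture": 0.4,"x": -0.009,"y": 0.0446},{"aperture": 0.4,"x": -0.009,"y": 0.0446},{"aperture": 0.4,"x": -0.009,"y": 0.0446},{"aperture": 0.4,"x": -0.009,"y": 0.0446},{"aperture": 0.4,"z": 0.04},{"aperture": 0.4,"z": 0.04}]'
python3 -m jog '[{"aperture": 0.4,"z": 0.03},{"aperture": 0.4,"z": 0.02},{"aperture": 0.4},{"aperture": 0.4}]'
python3 go.py 418.5 -291.5 8 7
cat > look.py <<'E'
import sys
from plant import *
from fit import *
k,x,y=sys.argv[1],float(sys.argv[2])/1e3,float(sys.argv[3])/1e3
a=[]
for n in("top","side"):
    c=camera(n);np.savez(n+k+".npz",**c);u,v=proj(c,np.array([[x,y,.03]]))[0].astype(int)
    u=max(u,50);v=max(v,50);a.append(cv2.resize(c["color"][v-50:v+50,u-50:u+50,::-1],(400,400),interpolation=cv2.INTER_CUBIC))
cv2.imwrite(f"pics/look{k}.png",np.hstack(a))
E
python3 look.py 6 418 -292
```

```text
time: 15.35
eef_pos: [0.417, -0.2934, 0.1029]
tool_rot: [0.998, 0.056, 0.001, 0.001]
ft_force: [-0.3, -0.3, -3.6]
gripper_width: 0.645
grip_force: 65.0
time: 15.75
eef_pos: [0.4172, -0.2915, 0.0537]
tool_rot: [0.998, 0.058, -0.0, -0.0]
ft_force: [1.5, -0.6, -2.8]
gripper_width: 0.644
grip_force: 64.9
t=15.8 at [ 417.2 -291.5   53.7] yaw 6.7 tilt 0.04 j [ 0.8   0.43 -0.38  2.1   0.25  0.66 -1.21] F [ 1.5 -0.6 -2.8] w 0.644 g 65
turn -0.006; then dx 1.3 dy 0.2 dz 45.7 mm
```

View pics/look6.png

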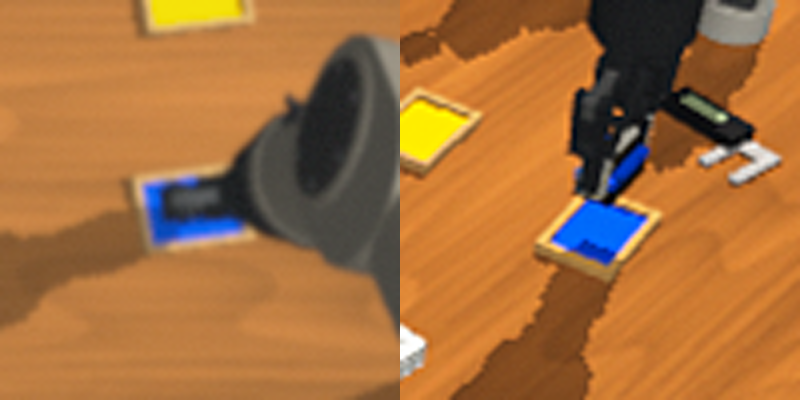

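The support hangs upright over the blue nest, centred in both views, and the caliper is clear of the arm.

```bash
python3 -m jog '[{"aperture": 0.4,"x": 0.001,"z": 0.02},{"aperture": 0.4,"z": 0.014},{"aperture": 0.4,"z": 0.006},{"aperture": 0.4,"z": 0.003},{"aperture": 0.4},{"aperture": 0.4}]'
python3 -m jog '[{"aperture": 0.4,"z": 0.002},{"aperture": 0.4}]'
```

```text
time: 16.45
eef_pos: [0.4183, -0.2917, 0.0108]
tool_rot: [0.998, 0.059, 0.0, 0.0]
ft_force: [-0.4, -0.6, -2.7]
gripper_width: 0.642
grip_force: 65.1
time: 16.65
eef_pos: [0.4181, -0.2916, 0.0084]
tool_rot: [0.998, 0.059, 0.0, 0.0]
ft_force: [-0.3, 0.5, -2.6]
gripper_width: 0.641
grip_force: 65.1
```

```bash
python3 -m jog '[{"aperture": 0.4,"z": 0.001},{"aperture": 0.4}]'; python3 -m jog '[{"aperture": 0.4,"z": 0.001},{"aperture": 0.4}]'
```

```text
time: 16.85
eef_pos: [0.4181, -0.2917, 0.008]
tool_rot: [0.998, 0.059, 0.0, 0.0]
ft_force: [-3.2, 2.8, 13.1]
gripper_width: 0.645
grip_force: 66.7
time: 17.05
eef_pos: [0.4182, -0.2917, 0.0079]
tool_rot: [0.998, 0.059, -0.0, 0.001]
ft_force: [-10.8, 6.5, 38.1]
gripper_width: 0.643
grip_force: 69.8
```

Units first: turns go in shares of 2 pi rad. So 0.11 rad / 6.2832 = 0.0175.

```bash
python3 -m jog '[{"aperture": 0.4,"z": -0.0012},{"aperture": 0.68},{"aperture": 0.74},{"aperture": 0.82},{"aperture": 0.9},{"aperture": 0.9,"z": -0.01},{"aperture": 0.9,"z": -0.03},{"aperture": 0.9,"z": -0.04}]'
python3 -m jog '[{"aperture": 0.9,"z": -0.04},{"aperture": 0.9,"z": -0.04},{"aperture": 0.9,"z": -0.02},{"aperture": 0.9,"x": 0.03,"y": -0.03,"yaw": 0.0159},{"aperture": 0.9,"x": 0.03,"y": -0.03,"yaw": 0.0175},{"aperture": 0.9,"y": -0.04},{"aperture": 0.9}]'
python3 go.py 542.5 -28.2 190 -5
python3 look.py 7 418 -292
```

```text
time: 17.85
eef_pos: [0.4172, -0.2907, 0.0878]
tool_rot: [0.998, 0.059, -0.001, -0.001]
ft_force: [0.9, -0.4, 0.3]
gripper_width: 0.904
grip_force: 0.0
time: 18.55
eef_pos: [0.4786, -0.1825, 0.1884]
tool_rot: [0.999, -0.043, 0.0, -0.001]
ft_force: [-1.5, -0.2, 0.4]
gripper_width: 0.902
grip_force: 0.0
t=18.6 at [ 478.6 -182.5  188.4] yaw -4.9 tilt 0.09 j [ 0.66  0.24 -0.49  1.99  0.14  0.94 -1.55] F [-1.5 -0.2  0.4] w 0.902 g 0
turn 0.002; then dx 50.2 dy -159.3 dz -1.6 mm
```

View pics/look7.png

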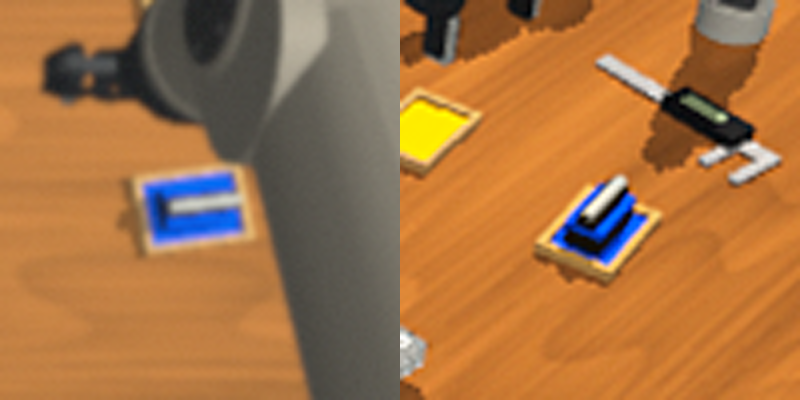

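The blue support stands flat and square in the blue nest. Next, the yellow one.

```bash
python3 -m jog '[{"aperture": 0.9,"x": 0.0125,"y": -0.0398},{"aperture": 0.9,"x": 0.0125,"y": -0.0398},{"aperture": 0.9,"x": 0.0125,"y": -0.0398},{"aperture": 0.9,"x": 0.0125,"y": -0.0398},{"aperture": 0.9},{"aperture": 0.9,"z": 0.04},{"aperture": 0.9,"z": 0.035},{"aperture": 0.9}]'
python3 go.py 542.5 -28.2 63.9 -5
python3 look.py 8 542 -28
```

```text
time: 19.45
eef_pos: [0.5393, -0.0354, 0.1092]
tool_rot: [0.999, -0.047, -0.003, 0.0]
ft_force: [-0.1, -0.2, 0.0]
gripper_width: 0.897
grip_force: 0.0
t=19.4 at [539.3 -35.4 109.2] yaw -5.4 tilt 0.36 j [ 0.38  0.41 -0.52  1.99  0.27  0.82 -1.96] F [-0.1 -0.2  0. ] w 0.897 g 0
turn -0.006; then dx 2.6 dy -7.5 dz 45.3 mm
```

View pics/look8.png

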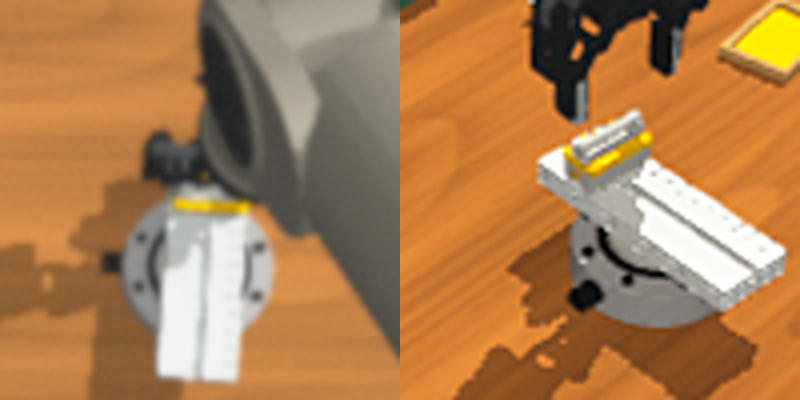

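The yellow support stands alone on the bed. The tool came up about 7 mm short in y, so I'll correct before descending.

```bash
python3 -m jog '[{"aperture": 0.9,"x": 0.0025,"y": -0.0075},{"aperture": 0.9},{"aperture": 0.9}]'
python3 go.py 542.5 -28.2 63.9 -5
```

```text
time: 19.85
eef_pos: [0.5458, -0.0265, 0.1138]
tool_rot: [0.999, -0.046, 0.001, 0.0]
ft_force: [-0.0, 0.1, 0.3]
gripper_width: 0.899
grip_force: 0.0
t=19.9 at [545.8 -26.5 113.8] yaw -5.3 tilt 0.11 j [ 0.36  0.4  -0.53  1.98  0.27  0.83 -1.98] F [-0.   0.1  0.3] w 0.899 g 0
turn -0.005; then dx -3.1 dy 2.0 dz 49.9 mm
```

```bash
python3 -m jog '[{"aperture": 0.9,"x": -0.003,"y": 0.002,"z": 0.02},{"aperture": 0.9,"z": 0.02},{"aperture": 0.9,"z": 0.008},{"aperture": 0.9},{"aperture": 0.9}]' 60
python3 go.py 542.5 -28.2 63.9 -5
```

```text
time: 20.35
eef_pos: [0.5424, -0.0283, 0.0653]
tool_rot: [0.999, -0.046, 0.0, -0.0]
ft_force: [-0.0, 0.0, 0.4]
gripper_width: 0.901
grip_force: 0.0
t=20.4 at [542.4 -28.3  65.3] yaw -5.3 tilt 0.04 j [ 0.34  0.47 -0.49  2.01  0.33  0.74 -2.02] F [-0.   0.   0.4] w 0.901 g 0
turn -0.005; then dx 0.1 dy -0.1 dz 1.4 mm
```

Scaled: -0.115 rad / 6.2832 = -0.0183.

```bash
python3 -m jog '[{"aperture": 0.9,"z": 0.0014},{"aperture": 0.75},{"aperture": 0.5},{"aperture": 0.4},{"aperture": 0.4},{"aperture": 0.4},{"aperture": 0.4}]' 60
python3 -m jog '[{"aperture": 0.4,"z": -0.01},{"aperture": 0.4,"z": -0.03},{"aperture": 0.4,"z": -0.04},{"aperture": 0.4,"z": -0.04},{"aperture": 0.4,"yaw": -0.0159},{"aperture": 0.4,"yaw": -0.0183},{"aperture": 0.4},{"aperture": 0.4}]'
python3 go.py 595.3 -302 110 7.2
```

```text
time: 21.05
eef_pos: [0.5424, -0.0285, 0.0639]
tool_rot: [0.999, -0.046, 0.001, 0.0]
ft_force: [-1.3, -0.4, 7.5]
gripper_width: 0.645
grip_force: 63.2
time: 21.85
eef_pos: [0.5416, -0.0285, 0.1833]
tool_rot: [0.998, 0.06, -0.0, -0.0]
ft_force: [-0.4, -1.1, -2.6]
gripper_width: 0.644
grip_force: 64.6
t=21.9 at [541.6 -28.5 183.3] yaw 6.8 tilt 0.02 j [ 0.44  0.32 -0.6   1.92  0.22  0.96 -1.71] F [-0.4 -1.1 -2.6] w 0.644 g 65
turn -0.006; then dx 19.0 dy 278.0 dz 73.3 mm
```

Scaled: -0.006 rad / 6.2832 = -0.001.

```bash
python3 -m jog '[{"aperture": 0.4,"x": 0.0032,"y": 0.0463,"yaw": -0.001},{"aperture": 0.4,"x": 0.0032,"y": 0.0463},{"aperture": 0.4,"x": 0.0032,"y": 0.0463},{"aperture": 0.4,"x": 0.0032,"y": 0.0463},{"aperture": 0.4,"x": 0.0032,"y": 0.0463},{"aperture": 0.4,"x": 0.0032,"y": 0.0463},{"aperture": 0.4,"z": 0.04},{"aperture": 0.4,"z": 0.04}]'
python3 -m jog '[{"aperture": 0.4,"z": 0.03},{"aperture": 0.4,"z": 0.018},{"aperture": 0.4},{"aperture": 0.4}]'
python3 go.py 595.3 -302 8 7.2
python3 look.py 9 595 -302
```

```text
time: 22.65
eef_pos: [0.5965, -0.3035, 0.1023]
tool_rot: [0.998, 0.061, 0.001, 0.0]
ft_force: [0.1, 0.8, -4.5]
gripper_width: 0.643
grip_force: 64.6
time: 23.05
eef_pos: [0.597, -0.3015, 0.0561]
tool_rot: [0.998, 0.064, 0.0, 0.0]
ft_force: [1.0, -0.8, -1.9]
gripper_width: 0.645
grip_force: 64.5
t=23.1 at [ 597.  -301.5   56.1] yaw 7.3 tilt 0.04 j [ 0.68  0.64 -0.43  1.73  0.34  0.85 -1.34] F [ 1.  -0.8 -1.9] w 0.645 g 65
turn 0.002; then dx -1.7 dy 0.3 dz 48.1 mm
```

View pics/look9.png

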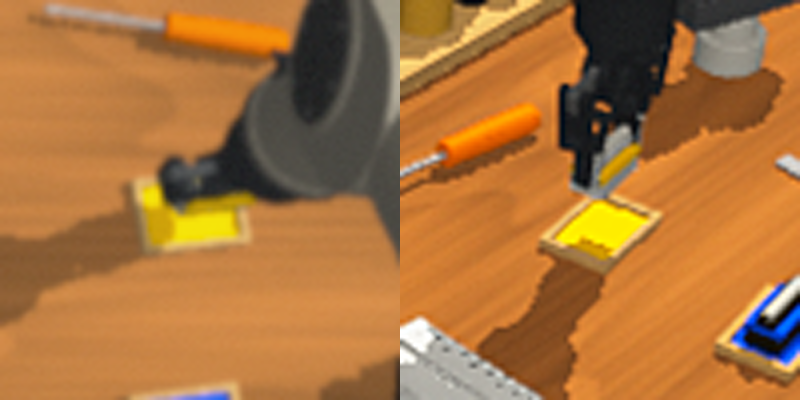

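The yellow support hangs upright over the yellow nest. The offset in the top view is parallax from its height.

```bash
python3 -m jog '[{"aperture": 0.4,"x": -0.0017,"z": 0.02},{"aperture": 0.4,"z": 0.015},{"aperture": 0.4,"z": 0.008},{"aperture": 0.4,"z": 0.002},{"aperture": 0.4},{"aperture": 0.4}]'
python3 -m jog '[{"aperture": 0.4,"z": 0.002},{"aperture": 0.4}]'
```

```text
time: 23.75
eef_pos: [0.5951, -0.3018, 0.0108]
tool_rot: [0.998, 0.064, 0.0, 0.0]
ft_force: [0.4, -0.5, -2.1]
gripper_width: 0.644
grip_force: 64.8
time: 23.95
eef_pos: [0.5947, -0.3018, 0.0083]
tool_rot: [0.998, 0.064, 0.0, 0.0]
ft_force: [-0.6, 0.7, -2.4]
gripper_width: 0.64
grip_force: 64.8
```

Scaled: 0.11 rad / 6.2832 = 0.0175.

```bash
python3 -m jog '[{"aperture": 0.4,"z": 0.0006},{"aperture": 0.4}]'
python3 -m jog '[{"aperture": 0.68},{"aperture": 0.74},{"aperture": 0.82},{"aperture": 0.9},{"aperture": 0.9,"z": -0.01},{"aperture": 0.9,"z": -0.03},{"aperture": 0.9,"z": -0.04}]'
python3 -m jog '[{"aperture": 0.9,"z": -0.04},{"aperture": 0.9,"z": -0.04},{"aperture": 0.9,"z": -0.02},{"aperture": 0.9,"x": -0.03,"y": -0.03,"yaw": 0.0159},{"aperture": 0.9,"x": -0.03,"y": -0.03,"yaw": 0.0175},{"aperture": 0.9,"x": -0.03,"y": -0.03},{"aperture": 0.9},{"aperture": 0.9}]'
cat > chk.py <<'E'
import sys
from plant import *
from fit import *
k=sys.argv[1];r=np.radians;cs=[]
for n in("top","side"):
    c=camera(n);np.savez(n+k+".npz",**c);cs.append(c)
sup=lambda z:[B(-15,15,-28,28,z,z+22),B(-8,8,-28,28,z,z+30),B(-5,5,-28,28,z,z+36)]
for l,c in zip(("top","side"),cs):
    w=cloud(c)
    for n,x,y in(("yel",.595,-.302),("blue",.418,-.292)):
        p=w[near(w,x,y,.06,.03,.06)]
        if len(p)>8: print(l,n,len(p),rect(p[:,:2]),"top z",(np.percentile(p[:,2],[10,50,90])*1e3).round(1))
    f=lambda w,h,s,v:near(w,.489,-.024,.13,.045,.075)
    if f(w,0,0,0).sum()>100: print(l,"bed",fit([c],f,[B(-90,90,-30,30,40,60)],(.49,-.0235,r(-4.5))))
E
python3 chk.py 10; python3 go.py 490.5 -23.5 110 -4.5
```

```text
time: 24.15
eef_pos: [0.5947, -0.3018, 0.0081]
tool_rot: [0.998, 0.064, 0.0, 0.0]
ft_force: [-3.7, 0.7, 5.7]
gripper_width: 0.643
grip_force: 65.7
time: 24.85
eef_pos: [0.5937, -0.3012, 0.0875]
tool_rot: [0.998, 0.064, -0.001, -0.001]
ft_force: [0.1, -1.6, 0.6]
gripper_width: 0.902
grip_force: 0.0
time: 25.65
eef_pos: [0.5027, -0.2141, 0.1887]
tool_rot: [0.999, -0.04, 0.001, 0.001]
ft_force: [-0.2, -1.2, 1.0]
gripper_width: 0.904
grip_force: 0.0
top yel 20 c=(591.5,-278.0) 22.1x11.8 yaw=-38.0 top z [31.  33.9 39.7]
top blue 97 c=(419.1,-289.2) 57.8x26.2 yaw=-75.2 top z [31.5 36.1 41.3]
top bed both (489.8,-23.1,-4.5deg) err 0.040 | each (489.8,-23.1,-4.5deg)
side yel 63 c=(595.1,-298.4) 60.2x18.6 yaw=-77.6 top z [32.  35.9 41. ]
side blue 73 c=(421.2,-289.0) 61.3x21.3 yaw=-81.7 top z [31.4 35.7 40.1]
side bed both (494.3,-25.2,-4.1deg) err 0.094 | each (494.3,-25.2,-4.1deg)
t=25.8 at [ 503.3 -215.   188.1] yaw -4.7 tilt 0.06 j [ 0.7   0.3  -0.49  1.91  0.17  0.97 -1.52] F [ 0.5 -0.1  0.2] w 0.903 g 0
turn -0.003; then dx -27.8 dy -189.9 dz 78.1 mm
```

```bash
python3 -m jog '[{"aperture": 1,"x": -0.0068,"y": -0.0475},{"aperture": 1,"x": -0.0068,"y": -0.0475},{"aperture": 1,"x": -0.0068,"y": -0.0475},{"aperture": 1,"x": -0.0068,"y": -0.0475},{"aperture": 1,"z": 0.04},{"aperture": 1,"z": 0.04},{"aperture": 1},{"aperture": 1}]' 100
python3 go.py 491.3 -23.8 42.5 -4.5
```

```text
time: 26.55
eef_pos: [0.4915, -0.0229, 0.1079]
tool_rot: [0.999, -0.041, -0.001, -0.0]
ft_force: [1.0, -0.1, 1.0]
gripper_width: 0.999
grip_force: 0.0
t=26.6 at [491.5 -22.9 107.9] yaw -4.7 tilt 0.09 j [ 0.41  0.34 -0.57  2.09  0.26  0.78 -1.98] F [ 1.  -0.1  1. ] w 0.999 g 0
turn -0.003; then dx -0.1 dy 1.0 dz 65.4 mm
```

```bash
python3 -m jog '[{"aperture": 1,"y": 0.001,"z": 0.03},{"aperture": 1,"z": 0.02},{"aperture": 1,"z": 0.012},{"aperture": 1},{"aperture": 1}]'
python3 go.py 491.3 -23.8 42.5 -4.5
```

```text
time: 27.05
eef_pos: [0.4919, -0.0239, 0.0468]
tool_rot: [0.999, -0.041, 0.001, 0.0]
ft_force: [0.2, -0.2, 0.2]
gripper_width: 1.0
grip_force: 0.0
t=27.1 at [491.9 -23.9  46.8] yaw -4.7 tilt 0.08 j [ 0.36  0.44 -0.52  2.13  0.36  0.65 -2.06] F [ 0.2 -0.2  0.2] w 1.000 g 0
turn -0.003; then dx -0.6 dy -0.0 dz 4.3 mm
```

```bash
python3 -m jog '[{"aperture": 1,"z": 0.0043},{"aperture": 1},{"aperture": 0.85},{"aperture": 0.75},{"aperture": 0.5},{"aperture": 0.5},{"aperture": 0.5}]' 60
python3 -m jog '[{"aperture": 0.5,"z": -0.002},{"aperture": 0.5,"z": -0.008},{"aperture": 0.5}]' 75
python3 go.py 491.3 -23.8 42.5 -4.5
```

```text
time: 27.75
eef_pos: [0.4911, -0.0241, 0.0418]
tool_rot: [0.999, -0.041, 0.0, 0.0]
ft_force: [-3.4, -1.3, 14.1]
gripper_width: 0.686
grip_force: 62.2
time: 28.05
eef_pos: [0.4912, -0.0237, 0.052]
tool_rot: [0.999, -0.041, 0.0, -0.0]
ft_force: [0.3, 0.4, -6.6]
gripper_width: 0.677
grip_force: 82.3
t=28.1 at [491.2 -23.7  52. ] yaw -4.7 tilt 0.04 j [ 0.36  0.43 -0.53  2.13  0.35  0.66 -2.06] F [ 0.3  0.4 -6.6] w 0.677 g 82
turn -0.003; then dx 0.1 dy 0.0 dz 9.5 mm
```

Scaled: -0.143 rad / 6.2832 = -0.0228.

```bash
python3 -m jog '[{"aperture": 0.5,"z": -0.03},{"aperture": 0.5,"z": -0.04},{"aperture": 0.5,"z": -0.04},{"aperture": 0.5},{"aperture": 0.5,"x": -0.0133,"y": -0.0401},{"aperture": 0.5,"x": -0.0133,"y": -0.0401},{"aperture": 0.5,"x": -0.0133,"y": -0.0401},{"aperture": 0.5,"x": -0.0133,"y": -0.0401}]'
python3 -m jog '[{"aperture": 0.5,"x": -0.0133,"y": -0.0401},{"aperture": 0.5,"x": -0.0133,"y": -0.0401},{"aperture": 0.5,"x": -0.0133,"y": -0.0401},{"aperture": 0.5,"x": -0.0133,"y": -0.0401},{"aperture": 0.5,"yaw": -0.0159},{"aperture": 0.5,"yaw": -0.0228},{"aperture": 0.5,"yaw": -0.0228},{"aperture": 0.5,"yaw": -0.0228}]'
python3 -m jog '[{"aperture": 0.5,"yaw": -0.0228},{"aperture": 0.5,"yaw": -0.0228},{"aperture": 0.5,"yaw": -0.0228},{"aperture": 0.5,"yaw": -0.0228},{"aperture": 0.5,"yaw": -0.0228},{"aperture": 0.5,"yaw": -0.0228},{"aperture": 0.5,"yaw": -0.0228},{"aperture": 0.5,"yaw": -0.0228}]'
python3 -m jog '[{"aperture": 0.5,"yaw": -0.0228},{"aperture": 0.5,"yaw": -0.008},{"aperture": 0.5},{"aperture": 0.5}]'
python3 go.py 411.5 305 70 101.9
```

```text
time: 28.85
eef_pos: [0.4499, 0.1415, 0.1604]
tool_rot: [0.999, -0.041, -0.0, 0.0]
ft_force: [0.7, 0.2, -6.5]
gripper_width: 0.68
grip_force: 86.0
time: 29.65
eef_pos: [0.4104, 0.3043, 0.1601]
tool_rot: [0.974, 0.225, -0.001, 0.0]
ft_force: [-0.1, 0.8, -5.9]
gripper_width: 0.68
grip_force: 85.9
time: 30.45
eef_pos: [0.4106, 0.3042, 0.1603]
tool_rot: [0.698, 0.717, -0.0, -0.0]
ft_force: [-0.1, -0.0, -6.6]
gripper_width: 0.677
grip_force: 85.9
time: 30.85
eef_pos: [0.4107, 0.3043, 0.1606]
tool_rot: [0.628, 0.778, -0.0, -0.0]
ft_force: [0.2, -0.7, -6.7]
gripper_width: 0.678
grip_force: 85.9
t=30.9 at [410.7 304.3 160.6] yaw 102.1 tilt 0.05 j [ 0.17  0.47 -1.15  1.99  0.51  1.01 -1.02] F [ 0.2 -0.7 -6.7] w 0.678 g 86
turn 0.004; then dx 0.5 dy 0.9 dz 90.6 mm
```

Scaled: 0.004 rad / 6.2832 = 0.0006.

```bash
python3 -m jog '[{"aperture": 0.5,"x": 0.0005,"y": 0.001,"z": 0.04,"yaw": 0.0006},{"aperture": 0.5,"z": 0.04},{"aperture": 0.5,"z": 0.035},{"aperture": 0.5},{"aperture": 0.5}]'
python3 go.py 411.5 305 5.8 101.9; python3 look.py 11 411 305
python3 - <<'E'
from fit import *
for n in("top","side"):
    c=dict(np.load(n+"11.npz"));w=cloud(c);H=hsv(c)
    p=w[near(w,.411,.305,.13,.048,.075)&(H[...,1]<60)&(H[...,2]>120)];print(n,len(p),rect(p[:,:2]),np.median(p[:,2]))
    for e in(p[p[:,1]>.345],p[p[:,1]<.265]):
        if len(e)>5: print(len(e),(np.median(e,0)*1e3).round(1))
E
```

```text
time: 31.35
eef_pos: [0.4114, 0.3057, 0.0465]
tool_rot: [0.629, 0.777, -0.0, -0.0]
ft_force: [0.1, 0.2, -6.5]
gripper_width: 0.678
grip_force: 86.3
t=31.4 at [411.4 305.7  46.5] yaw 102.0 tilt 0.06 j [ 0.02  0.62 -0.98  2.07  0.71  0.84 -1.18] F [ 0.1  0.2 -6.5] w 0.678 g 86
turn 0.002; then dx -0.7 dy -0.1 dz 40.7 mm
top 11 c=(366.4,381.6) 15.0x6.2 yaw=-88.3 0.06437252097116675
11 [366.2 385.6  64.4]
side 1269 c=(411.9,306.8) 182.9x70.1 yaw=-77.8 0.06404295111099312
636 [398.1 373.7  63.9]
82 [417.  223.3  63.6]
```

View pics/look11.png

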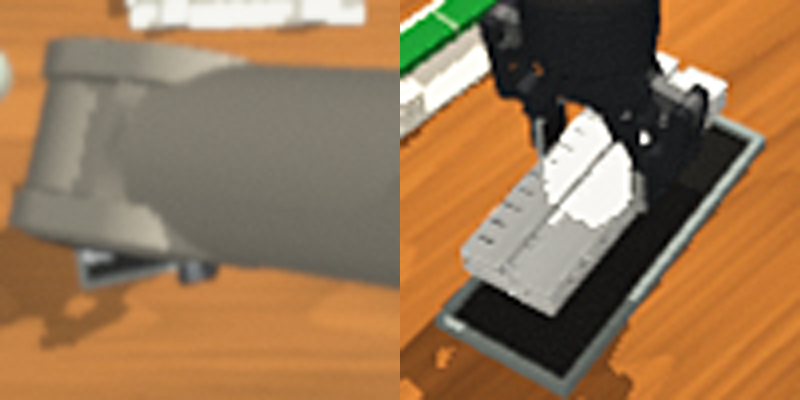

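The bed hangs level and parallel over the tray, within 3 mm of centre.

```bash
python3 -m jog '[{"aperture": 0.5,"x": -0.0015,"z": 0.02},{"aperture": 0.5,"z": 0.01},{"aperture": 0.5,"z": 0.006},{"aperture": 0.5,"z": 0.002},{"aperture": 0.5},{"aperture": 0.5}]'
python3 -m jog '[{"aperture": 0.5,"z": 0.001},{"aperture": 0.5}]'
```

```text
time: 32.05
eef_pos: [0.4123, 0.3041, 0.0087]
tool_rot: [0.629, 0.777, 0.0, 0.0]
ft_force: [0.0, 0.6, -6.2]
gripper_width: 0.68
grip_force: 86.1
time: 32.25
eef_pos: [0.4123, 0.3039, 0.0074]
tool_rot: [0.629, 0.777, 0.0, 0.0]
ft_force: [0.5, -0.7, -6.5]
gripper_width: 0.679
grip_force: 86.2
```

```bash
python3 -m jog '[{"aperture": 0.5,"z": 0.001},{"aperture": 0.5}]'; python3 -m jog '[{"aperture": 0.5,"z": 0.0005},{"aperture": 0.5}]'
```

```text
time: 32.45
eef_pos: [0.4121, 0.3038, 0.0062]
tool_rot: [0.629, 0.777, 0.0, -0.0]
ft_force: [-0.7, 0.5, -6.7]
gripper_width: 0.676
grip_force: 86.2
time: 32.65
eef_pos: [0.4121, 0.3038, 0.0061]
tool_rot: [0.629, 0.777, -0.0, 0.0]
ft_force: [-2.6, -3.3, 4.9]
gripper_width: 0.682
grip_force: 87.5
```

Contact is light, so I'll release and retreat towards the load cell side, well above everything.

Scaled: 0.14 rad / 6.2832 = 0.0223.

```bash
python3 -m jog '[{"aperture": 0.71},{"aperture": 0.76},{"aperture": 0.82},{"aperture": 0.9},{"aperture": 0.9},{"aperture": 0.9,"z": -0.01},{"aperture": 0.9,"z": -0.03},{"aperture": 0.9,"z": -0.04}]'
python3 -m jog '[{"aperture": 0.9,"z": -0.04},{"aperture": 0.9,"z": -0.04},{"aperture": 0.9,"z": -0.04},{"aperture": 0.9,"z": -0.03},{"aperture": 0.9,"yaw": 0.0223},{"aperture": 0.9,"x": -0.04,"y": 0.01,"yaw": 0.0223},{"aperture": 0.9,"x": -0.04,"y": 0.01,"yaw": 0.0223},{"aperture": 0.9,"x": -0.04,"y": 0.01,"yaw": 0.0223}]'
python3 -m jog '[{"aperture": 0.9,"x": -0.04,"y": 0.01,"yaw": 0.0223},{"aperture": 0.9,"x": -0.04,"y": 0.02,"yaw": 0.0223},{"aperture": 0.9,"x": -0.04,"y": 0.02,"yaw": 0.0159},{"aperture": 0.9,"x": -0.03,"y": 0.02},{"aperture": 0.9,"x": -0.03,"y": 0.02},{"aperture": 0.9},{"aperture": 0.9}]'
python3 go.py 411 305 200 0
python3 chk.py 12
python3 - <<'E'
from fit import *
r=np.radians
a=[]
for n in("top","side"):
    c=dict(np.load(n+"12.npz"));w=cloud(c);H=hsv(c)
    p=w[near(w,.411,.305,.13,.016,.04)&(H[...,1]<60)&(H[...,2]>110)];print(n,len(p),rect(p[:,:2]),(np.percentile(p[:,2],[10,50,90])*1e3).round(1))
    print(fit([c],lambda w,h,s,v:near(w,.411,.305,.13,.016,.04)&(s<60)&(v>100),[B(-90,90,-30,30,4,24)],(.411,.304,r(-78))))
    p=w[near(w,.594,.27,.11,.02,.04)&(H[...,0]>45)&(H[...,0]<90)&(H[...,1]>100)];print(" spec",len(p),rect(p[:,:2]))
    p=w[near(w,.764,-.005,.07,.03,.2)];print(" gauge",len(p),rect(p[:,:2]))
    a.append(cv2.resize(c["color"][:,:,::-1],(400,300),interpolation=cv2.INTER_AREA) if 0 else c["color"][100:340,(140 if n=="top" else 100):(140 if n=="top" else 100)+320,::-1])
cv2.imwrite("pics/final.png",cv2.resize(np.hstack(a),(800,300),interpolation=cv2.INTER_CUBIC))
E
```

```text
time: 33.45
eef_pos: [0.4111, 0.3035, 0.0862]
tool_rot: [0.629, 0.778, -0.001, -0.001]
ft_force: [1.8, -0.1, 0.9]
gripper_width: 0.897
grip_force: 0.0
time: 34.25
eef_pos: [0.4336, 0.1818, 0.2363]
tool_rot: [0.821, 0.571, 0.0, -0.0]
ft_force: [1.2, 0.3, 0.3]
gripper_width: 0.9
grip_force: 0.0
time: 34.95
eef_pos: [0.4103, -0.0186, 0.2362]
tool_rot: [0.913, 0.407, 0.0, 0.0]
ft_force: [0.3, 0.8, -0.0]
gripper_width: 0.899
grip_force: 0.0
t=35.0 at [410.3 -18.6 236.2] yaw 48.1 tilt 0.04 j [ 0.79  0.03 -0.89  2.11  0.03  1.01 -0.85] F [ 0.3  0.8 -0. ] w 0.899 g 0
turn 0.839; then dx 0.7 dy -323.6 dz 36.2 mm
top yel 89 c=(591.3,-299.5) 56.6x23.3 yaw=-88.4 top z [31.9 35.9 40. ]
top blue 36 c=(418.9,-306.8) 24.3x13.1 yaw=89.7 top z [33.1 36.8 40.2]
side yel 17 c=(596.9,-295.4) 52.0x13.8 yaw=-84.6 top z [31.5 34.5 37.8]
side blue 73 c=(420.8,-287.5) 60.7x21.7 yaw=-82.9 top z [31.5 35.4 40.6]
top 1040 c=(406.9,310.9) 192.4x67.4 yaw=-77.3 [19.3 23.7 27.1]
both (411.4,305.8,-78.0deg) err 0.040 | each (411.4,305.8,-78.0deg)
 spec 262 c=(591.2,274.9) 141.9x21.1 yaw=-87.7
 gauge 250 c=(789.0,-10.8) 60.6x50.3 yaw=-13.4
side 1600 c=(413.5,304.7) 182.9x62.8 yaw=-77.5 [19.6 23.2 25.6]
both (417.8,300.5,-77.8deg) err 0.127 | each (417.8,300.5,-77.8deg)
 spec 461 c=(593.2,273.2) 152.6x28.1 yaw=-87.4
 gauge 435 c=(789.5,-12.7) 64.5x51.5 yaw=-20.9
```

View pics/final.png

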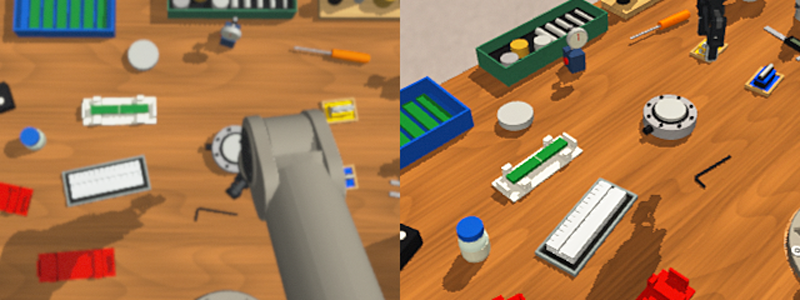

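All the parts lie in their own places: the bar at (118,110), the bed at (105,181), yellow at (340,110) and blue at (768,77) in the side half. The gauge hasn't moved, the load cell is bare and the arm is clear.

```bash
python3 -c "
from plant import *
print(finish_job())"
```

```text
the job is handed in; nothing more can be done
None
```

The job is handed in at about 35 s of the 112 s: specimen, both supports and the bed went away in the order asked, the last pictures show each flat and square in its own place, and the gauge hasn't moved.

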